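# Tip up a coated plate and rack it

### The job

The white plate lies flat on the deck of the blue rest and is too wide to grip: press its overhanging orange end down until it tips over and stays leaning on the slope against the lip, and let go of it. Then take it by the raised plain end, lift it off and lower it, orange end down, upright into the empty middle slot of the drying rack until it stands on the rack's base, and let go. Do not drop the plate, and leave the vials, beakers and jars where they stand.

Things in the scene. Friction and masses are not known exactly. Their poses are not given: they have to be found in the camera images.
- plate: thin flat white plate, 150 x 90 x 5 mm, about 0.16 kg, too wide to grip across; orange band 22 mm wide across one end. Origin: centre of its underside as it lies at the start. x along its length, away from the orange end (orange end x = -75 mm, plain end x = +75 mm), y across, z out of its upper face. Starts flat on the rest's deck, roughly along the rest's x, orange end in front of the ridge.
- rest: blue fixed tip-up rest, 76 mm wide; its place and turn about the vertical vary. Origin on the bench below its ridge, x towards its sloping front, z up. A level deck 80 mm above the bench runs from the ridge (x = 0) back to x = -95 mm. In front of the ridge a flat face falls at 50 degrees below level for 88 mm to a lip standing 12 mm out of the slope.
- rest_ridge (a point): middle of the rest's ridge, 80 mm above the bench; axes as the rest. The plate starts with 61 to 67 mm hanging in front of it (centre 8 to 14 mm behind it): a push of 1 to 3 N on the orange end tips it. Tipped and drawn forward to the lip, its centre passes the ridge and it stays leaning when let go, 62 mm of it standing free above the ridge; let go too early it falls back flat.
- rest_lip (a point): middle of the foot of the slope, where its face meets the lip: 57 mm in front of the ridge, 13 mm above the bench; axes as the rest. The orange end comes to rest here.
- rack: fixed drying rack: white base 110 x 110 x 12 mm, four steel wire hoops (6 mm wire, 70 mm wide in y, tops 73 mm above the bench). Origin on the bench at its centre, z up. Three slots, each 13 mm wide in x; the outer ones (x = -19, +19 mm) hold fixed green plates (90 mm wide, tops 92 mm above the bench), the middle one (x = 0) is empty. A racked plate's width lies along the rack's y.
- rack_slot (a point): middle of the floor of the empty slot, 12 mm above the bench; axes as the rack.
- dropper0: amber dropper vial with white collar, 28 mm wide, 64 mm tall, bystander, loose and upright. Origin at the centre of its base, z up.
- dropper1: amber dropper vial with white collar, 28 mm wide, 64 mm tall, bystander, loose and upright. Origin at the centre of its base, z up.
- dropper2: amber dropper vial with white collar, 28 mm wide, 64 mm tall, bystander, loose and upright. Origin at the centre of its base, z up.
- beaker0: small open glass beaker, 52 mm wide, 60 mm tall, bystander, loose and upright. Origin at the centre of its base, z up.
- beaker1: small open glass beaker, 52 mm wide, 60 mm tall, bystander, loose and upright. Origin at the centre of its base, z up.
- beaker2: small open glass beaker, 52 mm wide, 60 mm tall, bystander, loose and upright. Origin at the centre of its base, z up.
- jar0: clear lidded jar, 64 mm wide, 130 mm tall, bystander, loose and upright. Origin at the centre of its base, z up.
- jar1: clear lidded jar, 64 mm wide, 130 mm tall, bystander, loose and upright. Origin at the centre of its base, z up.
Things that resemble listed ones, but are neither listed nor needed, are in the scene too. Several things have the shape of the rest; the one meant has the colours described above.

How it is judged:
By the outcome, as a careful person would: the job done as asked, in the order asked, and still so for the second after the job is handed in, with the robot touching nothing.
It also fails if it takes over 62 s, if anything falls off the work surface, if the arm or the gripper's body presses on something with over 40 N, if the wrist force passes 120 N, or if a joint passes its speed limit or range.

### The arm

A 6-joint arm with a two-finger parallel gripper is mounted at the origin on the work surface. World frame = base frame: x ahead of the robot, y to its left, z up, the work surface at z = 0. Lengths are in m, angles in rad, forces in N, time in s.
With the tool pointing down it reaches from about 0.35 to 0.875 m from the base axis. Payload 15.5 kg.
Tool frame: the origin (TCP) lies between the finger pads; the fingertips stand manip.finger_overhang ahead of it and the grasp point (between the pads) lies 11 mm behind it (manip.finger_overhang is the distance from the TCP to the fingertips, in m); z points along the fingers, y is the line along which they close (so a half turn about z gives the same grasp; the last joint's range is limited). The gripper opens to 85 mm and grips with 20 to 120 N. Pads are 22 mm wide; open, the fingers measure 114 mm over their backs; the gripper's body (76 mm by 85 mm) begins 54 mm behind the grasp point. The pads swing forward as they close: fully open they stand 13 mm farther back than shut.
Start: joints at [-0.096, 0.494, 1.345, -0, 1.302, -0.096], TCP at [0.625, 0, 0.239] pointing down, gripper open.
Joint ranges: [-2.91, 2.91], [-0.82, 2.16], [0.22, 2.67], [-1.22, 4.37], [0.12, 2.79], [-3.08, 3.08]. Speed limits (rad/s): [1.89, 1.89, 2.57, 3.01, 3.01, 3.01].

### API

Orientations are given as a unit quaternion [x, y, z, w].
In Python, from workcell import sensors, vision, ticket, nets, manip gives the robot as it stands. The module is installed in compiled form; this text tells all that it offers.
- The arm moves only by the tool carry_out, never from a script. Its arguments are lists of equal length, an entry for each row: "travel": the shift along the tool's x, y, z in mm, a list of three; "twist": the turn, a rotation vector about the tool's x, y, z in rad, a list of three. A call has 1 to 20 rows; each row is the pose to reach, as a shift and turn from the pose commanded when the call began, along the tool's axes at that moment; what a row does not reach only later rows make up. A row lasts 1/10 s, in which the tool goes at most 50 mm and 8.59 degrees, less where a joint would pass 70% of its speed; a pose out of reach is approached as far as the arm can. A call with a gripper value outside its range is refused whole. "fingers" is the opening, from -1 (shut) to 1 (fully open), set as the call begins (left out, the last holds). The fingers move at their own pace and stop on an object; the grip force is fixed at half the most. Time passes only in rows, so rows that repeat a pose let the fingers close. It gives the time, the measured TCP pose, the force, the opening and the grip force at its end, in the units of the state.
- sensors.state(): the state, without advancing time (a new reading comes with each control period).
- vision.grab_frame(name): name is "scene" or "side" or "wrist"; returns the picture (420x560x3 uint8, blue, green, red); there is no depth.
- vision.calibration(name): a dict with "fx", "fy", "cx", "cy" (pixels), "k1" (the pictures are not rectified: a ray, as slopes to the right and down, at radius r is drawn at 1 + k1 r^2 times it, then the intrinsics apply), "extrinsics" (4x4, takes a point from camera to world coordinates). Camera axes: x right, y up, looking along -z (the intrinsics and any distortion apply to the point x, -y, -z); pixel columns grow to the right and rows downward; lengths in m; the calibration is good to about 2 mm. A picture is of the moment at which its call begins: read the wrist's pose just before it. calibration takes no time and is no camera call; for the wrist camera it gives the pose at the moment of the call.
- ticket.hand_in(): hands the job in; it is judged then, once.
Trained networks look in the newest picture that a camera, given by its name, has taken for a name from the list of things; names that differ only in an ending like _2 or _b are one class to them, and where a whole thing is asked for, a point or a joint stands for the part that bears it (a point fixed in the world has none). Each returns a list of dicts, best first, with "p" (0 to 1); they miss things now and then, are a little off and sometimes report something else, mostly with a low value. They report only what shows in the picture. A call takes as long as a camera call. They do not tell look-alikes from the thing itself.
- nets.silhouettes(camera, label): "region" (420x560 bool, what is visible of it) and "extent" ([left, top, width, height] in pixels, round what is visible of it).
The state is a dict: "time": time; "joint_positions": joint angles; "joint_vel": joint speeds; "effort": joint torques, N m; "tool_pos": TCP position; "orientation": TCP orientation; "wrist_force": force on the tool from outside, world axes, zero at the start; "moment": the same for the moment, N m; "gripper_width": finger opening in m; "gripper_force": force on a finger pad.
Only numpy, scipy, OpenCV 4.12 (cv2) and the standard library are available. Lean on these libraries where they do the work, as an engineer would, in place of code of your own. Each camera call takes 0.05 s, during which the arm holds its last target. There are 200 camera calls.

## Working session

There is one attempt and no reset: what is moved stays moved. The work goes in short steps, Python scripts to look and compute and a tool call to move; the robot and the scene stay as the last step left them, time stands still between calls to the robot, and variables do not carry over. Pictures are saved under pics/ and viewed, at most 10 in all, crops included, and the job is handed in when it is done.

Besides the shell and the picture viewer there is one more tool, called after "Emit:" as name(argument=value, ...) on one line, values as JSON. carry_out: Moves the arm, as the interface text tells. Its arguments: {"type":"object","properties":{"travel":{"type":"array","items":{"type":"array","items":{"type":"number"}}},"twist":{"type":"array","items":{"type":"array","items":{"type":"number"}}},"fingers":{"type":"number"}},"required":["travel","twist"]}

```bash
mkdir -p pics; cat > h.py <<'E'
import numpy as np, cv2
from scipy.spatial.transform import Rotation as R
from workcell import sensors, vision, ticket, nets, manip
def project(cal,P):
    T=np.linalg.inv(np.array(cal["extrinsics"])); P=np.atleast_2d(P)
    c=P@T[:3,:3].T+T[:3,3]; a=c[:,0]/-c[:,2]; b=-c[:,1]/-c[:,2]
    f=1+cal["k1"]*(a*a+b*b)
    return np.c_[cal["fx"]*a*f+cal["cx"],cal["fy"]*b*f+cal["cy"]]
def ray(cal,px):
    px=np.atleast_2d(px).astype(float)
    u=(px-[cal["cx"],cal["cy"]])/[cal["fx"],cal["fy"]]; s=u.copy()
    for _ in range(30): s=u/(1+cal["k1"]*(s**2).sum(1,keepdims=True))
    E=np.array(cal["extrinsics"]); d=np.c_[s[:,0],-s[:,1],-np.ones(len(s))]@E[:3,:3].T
    return E[:3,3],d
def onz(cal,px,z):
    o,d=ray(cal,px); return o+d*((z-o[2])/d[:,2])[:,None]
E
python3 - <<'E'
from h import *
ims=[]
for c in ("scene","side"):
    im=vision.grab_frame(c); cv2.imwrite(f"pics/{c}0.png",im)
    cal=vision.calibration(c); print(c,{k:np.round(v,3).tolist() for k,v in cal.items()})
    for l in ("plate","rest","rack"):
        for r in nets.silhouettes(c,l)[:4]: print(c,l,round(r["p"],2),r["extent"])
print(manip.finger_overhang, sensors.state()["time"],sensors.state()["orientation"])
E
```

```text
scene {'fx': 494.249, 'fy': 494.249, 'cx': 284.783, 'cy': 214.414, 'k1': -0.106, 'extrinsics': [[0.856, -0.319, 0.407, 1.02], [0.517, 0.508, -0.689, -0.836], [0.013, 0.8, 0.6, 0.805], [0.0, 0.0, 0.0, 1.0]]}
scene plate 0.92 [289.6, 171.5, 64.1, 34.7]
scene rest 0.85 [248.9, 136.8, 58.1, 54.7]
scene rest 0.84 [192.0, 172.6, 68.7, 64.9]
scene rest 0.61 [285.1, 186.6, 66.4, 42.8]
scene rest 0.6 [102.4, 214.3, 80.6, 71.4]
scene rack 0.86 [219.6, 234.9, 53.4, 59.1]
side {'fx': 520.545, 'fy': 520.545, 'cx': 280.523, 'cy': 218.929, 'k1': -0.179, 'extrinsics': [[0.95, 0.23, -0.212, 0.217], [-0.313, 0.698, -0.645, -0.93], [0.0, 0.679, 0.734, 1.159], [0.0, 0.0, 0.0, 1.0]]}
side plate 0.86 [256.6, 167.5, 32.1, 36.6]
side rest 0.84 [190.6, 163.0, 31.3, 56.8]
side rest 0.72 [200.6, 289.9, 40.0, 80.8]
side rest 0.68 [254.8, 201.2, 31.3, 26.7]
side rest 0.59 [204.3, 215.6, 37.5, 64.0]
side rack 0.72 [269.2, 251.3, 57.2, 53.7]
0.008 0.4 [ 7.07090503e-01  7.07123053e-01 -5.74683202e-05 -7.64922029e-05]
```

View pics/scene0.png

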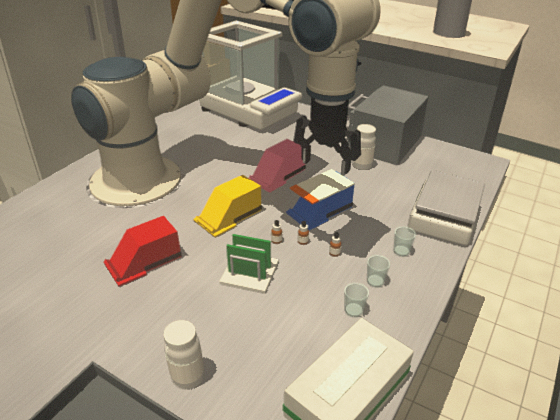

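View pics/side0.png

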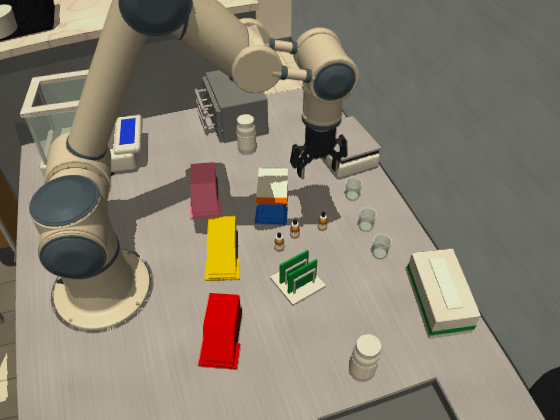

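Targets that could be confused, by scene pixel: maroon rest (278,163), yellow (230,205), red (143,248), and blue with the plate (322,200). The blue one matches the description, and the side view shows it at (272,205) with the orange band at (272,200). The rack with two green plates is at scene (250,262) and side (298,277). Droppers stand at scene (277,232), (303,233) and (335,243), between the rest and the rack.

```bash
cat > fit.py <<'E'
from h import *
from scipy.optimize import differential_evolution, minimize
from scipy.spatial import ConvexHull
def box(x0,x1,y0,y1,z0,z1): return np.array([[x,y,z] for x in(x0,x1) for y in(y0,y1) for z in(z0,z1)])/1e3
PL=[box(-75,75,-45,45,80,85)]
prof=lambda p,w:np.array([[x,s*w/2,z] for x,z in p for s in(-1,1)])/1e3
s,c=np.sin(np.radians(50)),np.cos(np.radians(50))
RE=[prof([(-95,0),(-95,80),(0,80),(57,13),(57,0)],76),prof([(57,0),(57,13),(57+12*s,13+12*c),(66+5,0)],76)]
RK=[box(-55,55,-55,55,0,12),box(-21.5,-16.5,-45,45,12,92),box(16.5,21.5,-45,45,12,92)]
def mask(cal,parts,q):
    m=np.zeros((420,560),np.uint8); r=R.from_euler("z",q[2]).as_matrix()
    for P in parts:
        u=project(cal,P@r.T+[q[0],q[1],0]).astype(np.float32)
        cv2.fillConvexPoly(m,np.round(cv2.convexHull(u)*16).astype(np.int32),1,cv2.LINE_8,4)
    return m>0
def fit(cals,regs,parts,c0,hide=None,rng=.06,yaw=(-np.pi,np.pi)):
    def cost(q):
        t=0
        for k in range(len(cals)):
            m=mask(cals[k],parts,q)
            if hide is not None: m&=~hide[k]
            t+=1-(m&regs[k]).sum()/max(1,(m|regs[k]).sum())
        return t
    r=differential_evolution(cost,[(c0[0]-rng,c0[0]+rng),(c0[1]-rng,c0[1]+rng),yaw],popsize=12,maxiter=60,seed=1,tol=1e-4)
    return r.x,r.fun
def pick(cam,l,px):
    L=nets.silhouettes(cam,l); e=[r["extent"] for r in L]
    d=[np.hypot(a[0]+a[2]/2-px[0],a[1]+a[3]/2-px[1]) for a in e]
    return np.array(L[int(np.argmin(d))]["region"],bool)
E
cat > m1.py <<'E'
from fit import *
cams=("scene","side"); cal=[vision.calibration(c) for c in cams]; ims=[vision.grab_frame(c) for c in cams]
def regs(l,ps): return [pick(c,l,p) for c,p in zip(cams,ps)]
rp=regs("plate",[(322,189),(272,186)]); rr=regs("rest",[(318,208),(270,214)]); rk=regs("rack",[(246,264),(298,278)])
c0=onz(cal[1],[272,186],.08)[0]; k0=onz(cal[1],[298,278],.03)[0]
p,f=fit(cal,rp,PL,c0,yaw=(0,np.pi)); print("plate",p,f)
# joint silhouette helps the rest
hide=[mask(c,PL,p) for c in cal]
r,f=fit(cal,[a&~b for a,b in zip(rr,hide)],RE,c0,hide,rng=.08,yaw=(-2.4,-.7)); print("rest",r,f)
k,f=fit(cal,rk,RK,k0,yaw=(0,np.pi)); print("rack",k,f)
np.save("est.npy",[p,r,k])
for l in("dropper0","beaker0","jar0"):
  for i in (0,1):
    for d in nets.silhouettes(cams[i],l):
        if d["p"]>.3:
            x,y,w,h=d["extent"]; print(cams[i],l,round(d["p"],2),(round(x+w/2),round(y+h/2)),onz(cal[i],[x+w/2,y+h/2],.065 if l[0]=="j" else .03)[0].round(3))
out=[]
for i in (0,1):
    im=ims[i]
    for P,q,col in((PL,p,(0,255,0)),(RE,r,(255,0,255)),(RK,k,(0,0,255))):
        cs,_=cv2.findContours(mask(cal[i],P,q).astype(np.uint8),0,1); cv2.drawContours(im,cs,-1,col,1)
    im=im[150:320,200:370]; out.append(cv2.resize(im,(400,400)))
cv2.imwrite("pics/fit1.png",np.hstack(out))
E
python3 m1.py
```

```text
plate [0.546467   0.15407405 1.22983542] 0.14964147025888008
rest [ 0.54403696  0.14047274 -1.89680103] 0.23847158132872415
rack [ 0.52095462 -0.15041612  1.83077778] 0.11787051853504305
scene dropper0 0.69 (336, 243) [0.66  0.022 0.03 ]
scene dropper0 0.62 (275, 232) [ 0.512 -0.022  0.03 ]
scene dropper0 0.52 (304, 233) [0.574 0.014 0.03 ]
side dropper0 0.65 (295, 229) [0.571 0.01  0.03 ]
side dropper0 0.47 (366, 359) [ 0.595 -0.438  0.03 ]
side dropper0 0.46 (276, 242) [ 0.504 -0.023  0.03 ]
side dropper0 0.32 (354, 190) [0.802 0.106 0.03 ]
scene beaker0 0.87 (356, 301) [ 0.782 -0.128  0.03 ]
scene beaker0 0.71 (380, 270) [ 0.789 -0.012  0.03 ]
scene beaker0 0.65 (406, 241) [0.804 0.118 0.03 ]
side beaker0 0.75 (356, 188) [0.81  0.113 0.03 ]
side beaker0 0.66 (366, 217) [ 0.787 -0.013  0.03 ]
side beaker0 0.63 (384, 248) [ 0.786 -0.137  0.03 ]
scene jar0 0.85 (365, 147) [0.547 0.443 0.065]
scene jar0 0.65 (183, 355) [ 0.583 -0.45   0.065]
side jar0 0.96 (246, 135) [0.545 0.434 0.065]
side jar0 0.67 (365, 359) [ 0.581 -0.454  0.065]
```

View pics/fit1.png

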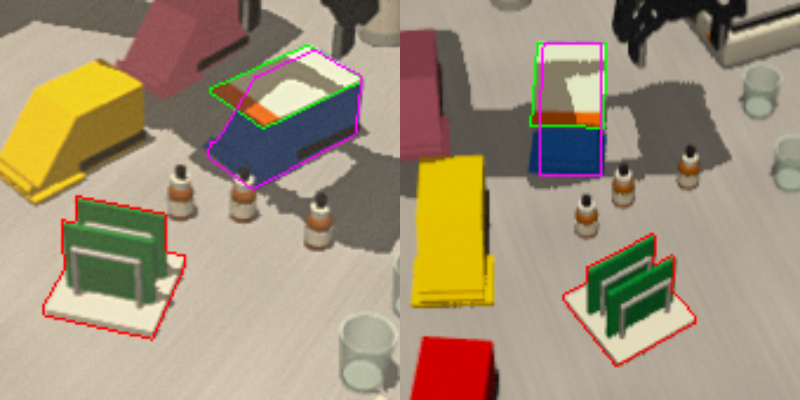

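Both fits sit on the blue rest, plate and rack. The plate centre comes out 13.7 mm behind the ridge, which agrees with the description. Next I shut the fingers and go above the orange end.

Emit:
carry_out(travel=[[22, -25, 10], [44, -50, 20], [66, -75, 30], [88, -99, 39], [88, -99, 39], [88, -99, 39], [88, -99, 39]], twist=[[0, 0, 0.08], [0, 0, 0.16], [0, 0, 0.25], [0, 0, 0.326], [0, 0, 0.326], [0, 0, 0.326], [0, 0, 0.326]], fingers=-1)

```text
time: 1.8
tool_pos: [0.5269, 0.0877, 0.2006]
orientation: [0.812, 0.583, 0.0, 0.0]
wrist_force: [-0.4, -0.3, 0.3]
gripper_width: -0.0
gripper_force: 0.0
```

```bash
cat > m2.py <<'E'
from fit import *
s=sensors.state(); cal=vision.calibration("wrist"); im=vision.grab_frame("wrist")
print(s["tool_pos"],s["time"])
p,r,k=np.load("est.npy")
for P,q,col in((PL,p,(0,255,0)),(RE,r,(255,0,255)),(RK,k,(0,0,255))):
    cs,_=cv2.findContours(mask(cal,P,q).astype(np.uint8),0,1); cv2.drawContours(im,cs,-1,col,1)
cv2.imwrite("pics/w1.png",im)
E
python3 m2.py
```

```text
[0.52693086 0.08766386 0.20064939] 1.8
```

View pics/w1.png

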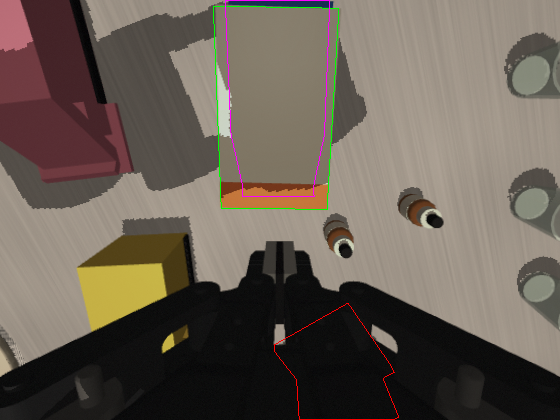

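The wrist view shows the plate with its orange end at (275,195). The outlines fit to within about 3 px, and a dropper stands clear at (340,240). Next is the press down along the tipping arc.

Emit:
carry_out(travel=[[0, 0, 25], [0, 0, 50], [0, 0, 75], [0, 0, 95], [0, 0, 103], [0, 0, 107], [0, 0, 110], [0, 0, 113], [0, 0, 116], [0, 0, 119], [1, 0, 122], [2, 0, 125], [3, 0, 128], [3.5, 0, 131], [5, 0, 133.5], [7, 0, 136], [9, 0, 139], [10, 0, 141.5], [12, 0, 144], [12, 0, 144]], twist=[[0, 0, 0], [0, 0, 0], [0, 0, 0], [0, 0, 0], [0, 0, 0], [0, 0, 0], [0, 0, 0], [0, 0, 0], [0, 0, 0], [0, 0, 0], [0, 0, 0], [0, 0, 0], [0, 0, 0], [0, 0, 0], [0, 0, 0], [0, 0, 0], [0, 0, 0], [0, 0, 0], [0, 0, 0], [0, 0, 0]])

```text
time: 3.85
tool_pos: [0.5298, 0.0996, 0.056]
orientation: [0.812, 0.583, -0.0, -0.0]
wrist_force: [-0.1, -0.9, -0.1]
gripper_width: 0.0003
gripper_force: 0.2
```

```bash
cat > look.py <<'E'
from h import *; import sys
s=sensors.state(); print(s["tool_pos"],s["wrist_force"],s["time"])
a=[cv2.resize(vision.grab_frame(c)[y:y+150,x:x+150],(400,400),interpolation=cv2.INTER_CUBIC) for c,x,y in(("scene",245,110),("side",200,110))]
cv2.imwrite(sys.argv[1],np.hstack(a))
E
python3 look.py pics/p1.png
```

```text
[0.52977848 0.09959429 0.05596862] [-0.13280377 -0.86215241 -0.06485184] 3.85
```

View pics/p1.png

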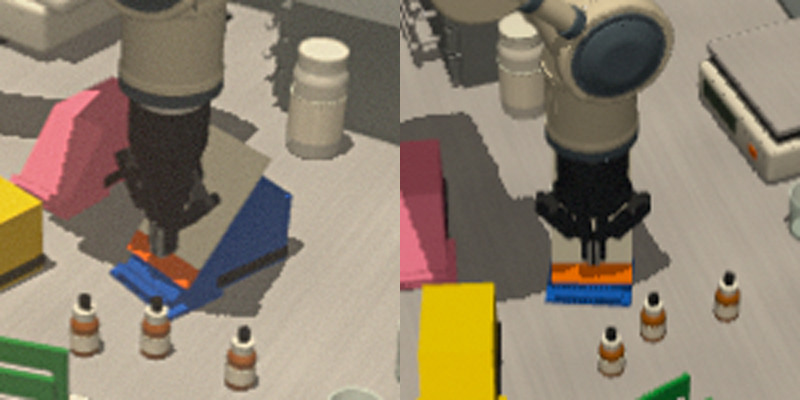

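The plate is tipped onto the slope, with the orange end just above the lip at scene crop (165,258), and the press force is about 1 N. Next I draw it down the slope.

Emit:
carry_out(travel=[[2, 0, 1.5], [1, 0, 3], [-0.5, 0, 5], [-2, 0, 6.5], [-3.5, 0, 8], [-5, 0, 10], [-6.5, 0, 12], [-8, 0, 14], [-9.5, 0, 16], [-11, 0, 18], [-12.5, 0, 20], [-14, 0, 21], [-14, 0, 21]], twist=[[0, 0, 0], [0, 0, 0], [0, 0, 0], [0, 0, 0], [0, 0, 0], [0, 0, 0], [0, 0, 0], [0, 0, 0], [0, 0, 0], [0, 0, 0], [0, 0, 0], [0, 0, 0], [0, 0, 0]])

```text
time: 5.25
tool_pos: [0.5251, 0.086, 0.035]
orientation: [0.813, 0.583, -0.0, -0.0]
wrist_force: [-0.2, 0.2, 0.2]
gripper_width: 0.0001
gripper_force: 0.0
```

```bash
python3 look.py pics/p2.png
```

```text
[0.52509943 0.08597274 0.03503038] [-0.22015646  0.15453881  0.20462745] 5.25
```

View pics/p2.png

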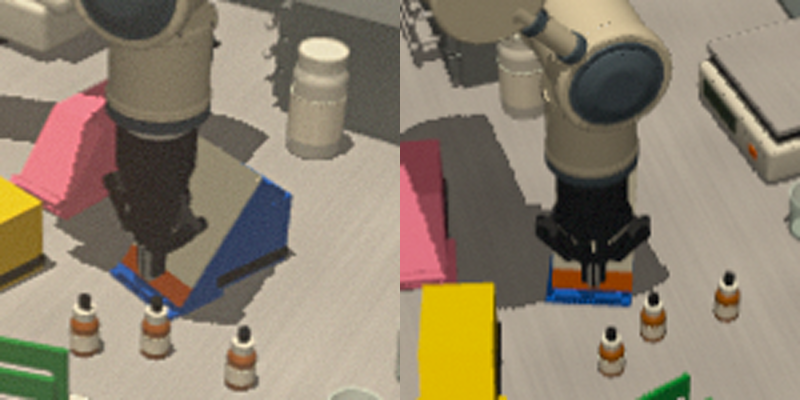

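The orange end is now at the lip (scene crop (155,275)), with force near zero. I back off along the slope normal, then go up, and check that the plate stays.

Emit:
carry_out(travel=[[-2, 0, -2], [-5, 0, -5], [-8, 0, -15], [-8, 0, -40], [-8, 0, -80], [-8, 0, -120], [-8, 0, -160], [-8, 0, -195], [-8, 0, -195], [-8, 0, -195]], twist=[[0, 0, 0], [0, 0, 0], [0, 0, 0], [0, 0, 0], [0, 0, 0], [0, 0, 0], [0, 0, 0], [0, 0, 0], [0, 0, 0], [0, 0, 0]])

```text
time: 6.35
tool_pos: [0.5228, 0.0784, 0.2313]
orientation: [0.813, 0.583, 0.001, 0.001]
wrist_force: [-0.3, -0.5, -1.0]
gripper_width: 0.0001
gripper_force: 0.0
```

```bash
cat > m3.py <<'E'
from fit import *
p,r,k=np.load("est.npy"); s_=sensors.state(); print(s_["tool_pos"],s_["joint_positions"])
# leaning plate in rest axes (orange end at lip, underside on slope)
A=np.radians(50); t=np.array([np.cos(A),0,-np.sin(A)]); n=np.array([np.sin(A),0,np.cos(A)])
lip=np.array([57,0,13])/1e3
LP=np.array([lip-t*u+[0,v,0]+n*w for u in(0,.15) for v in(-.045,.045) for w in(0,.005)])
cams=("scene","side","wrist"); cal=[vision.calibration(c) for c in cams]; out=[]; regs=[]
for i,c in enumerate(cams):
    im=vision.grab_frame(c); L=nets.silhouettes(c,"plate")
    m=mask(cal[i],[LP],r); g=max(L,key=lambda d:(np.array(d["region"],bool)&m).sum())["region"] if L else m&False
    regs.append(np.array(g,bool)); print(c,(m&regs[-1]).sum()/(m|regs[-1]).sum())
    for P,col in(([LP],(0,255,0)),(RE,(255,0,255))):
        cs,_=cv2.findContours(mask(cal[i],P,r).astype(np.uint8),0,1); cv2.drawContours(im,cs,-1,col,1)
    if i<2: x,y=((245,110),(200,110))[i]; im=im[y:y+150,x:x+150]
    out.append(cv2.resize(im,(260,260) if i<2 else (280,260)))
cv2.imwrite("pics/lean.png",np.hstack(out))
q,f=fit(cal[:],regs[:],[LP],r,rng=.03,yaw=(-2.3,-1.5)); print("lean fit",q,f,"rest",r)
np.save("lean.npy",q)
E
python3 m3.py
```

```text
[0.52282613 0.07838924 0.23131565] [3.58439234e-02 3.66574551e-01 1.59403740e+00 9.11652040e-06
 1.17903525e+00 3.61931419e-01]
scene 0.9026086956521739
side 0.9121155053358443
wrist 0.8895458845789972
lean fit [ 0.54707472  0.14128403 -1.9511926 ] 0.14878889542778073 rest [ 0.54403696  0.14047274 -1.89680103]
```

View pics/lean.png

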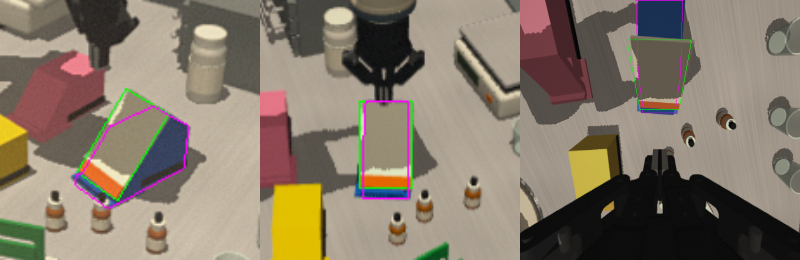

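The orange end is on the lip and the plate stays leaning; the model overlays it in all three views (IoU about 0.9). Next I work out the grasp approach.

```bash
cat > plan.py <<'E'
from h import *
def rel(p,Rm):
    s=sensors.state(); R0=R.from_quat(s["orientation"])
    print("travel",(R0.inv().apply(np.array(p)-s["tool_pos"])*1e3).round(1).tolist(),"twist",(R0.inv()*R.from_matrix(Rm)).as_rotvec().round(3).tolist(),"pos",np.round(p,3))
A=np.radians(50); q=np.load("lean.npy"); q[2]=-1.94
d=np.array([np.cos(q[2]),np.sin(q[2]),0]); up=np.array([0,0,1.])
t=d*np.cos(A)-up*np.sin(A); n=d*np.sin(A)+up*np.cos(A)
ridge=np.array([q[0],q[1],.08]); Rg=np.c_[np.cross(-n,t),-n,t]
E
python3 - <<'E'
from plan import *
for s in(.128,.098,.038): rel(ridge-t*s+n*.0025,Rg)
rel(ridge-t*.128+n*.0025+[0,0,.06],Rg)
E
```

```text
travel [147.7, 6.9, 49.6] twist [0.553, -0.532, -1.46] pos [0.576 0.216 0.18 ]
travel [128.5, 6.1, 72.6] twist [0.553, -0.532, -1.46] pos [0.569 0.198 0.157]
travel [90.0, 4.5, 118.6] twist [0.553, -0.532, -1.46] pos [0.555 0.162 0.111]
travel [147.7, 6.8, -10.4] twist [0.553, -0.532, -1.46] pos [0.576 0.216 0.24 ]
```

Emit:
carry_out(travel=[[5, 0, -15], [15, 1, -30], [30, 1, -40], [45, 2, -45], [60, 3, -45], [75, 4, -45], [90, 4, -45], [105, 5, -40], [120, 6, -35], [130, 6, -28], [140, 7, -20], [145, 7, -14], [148, 7, -10], [148, 7, 5], [148, 7, 20], [148, 7, 35], [148, 7, 50], [148, 7, 50], [148, 7, 50]], twist=[[0.043, -0.041, -0.112], [0.085, -0.082, -0.225], [0.128, -0.123, -0.337], [0.17, -0.164, -0.449], [0.213, -0.205, -0.562], [0.255, -0.246, -0.674], [0.298, -0.286, -0.786], [0.34, -0.327, -0.898], [0.383, -0.368, -1.011], [0.425, -0.409, -1.123], [0.468, -0.45, -1.235], [0.51, -0.491, -1.348], [0.553, -0.532, -1.46], [0.553, -0.532, -1.46], [0.553, -0.532, -1.46], [0.553, -0.532, -1.46], [0.553, -0.532, -1.46], [0.553, -0.532, -1.46], [0.553, -0.532, -1.46]], fingers=-0.25)

```text
time: 8.55
tool_pos: [0.5769, 0.2161, 0.1802]
orientation: [0.173, 0.924, -0.336, -0.062]
wrist_force: [0.4, 0.2, -0.0]
gripper_width: 0.0325
gripper_force: 0.0
```

```bash
python3 - <<'E'
from plan import *
s=sensors.state(); print(s["joint_positions"],s["time"],s["gripper_width"])
for x in(.128,.038): rel(ridge-t*x+n*.0025,Rg)
cal=vision.calibration("wrist"); im=vision.grab_frame("wrist")
from fit import mask
A=np.array([ridge-t*u+np.array([-d[1],d[0],0])*v+n*w for u in(-.088,.062) for v in(-.045,.045) for w in(0,.005)])
cs,_=cv2.findContours(mask(cal,[A],[0,0,0]).astype(np.uint8),0,1); cv2.drawContours(im,cs,-1,(0,255,0),1)
b=vision.grab_frame("side")[90:240,180:330]
cv2.imwrite("pics/pg.png",np.hstack([cv2.resize(im,(450,338)),cv2.resize(b,(338,338))]))
E
```

```text
[ 0.48619062  0.82745383  1.05296506 -0.44811931  1.80060122 -0.6953965 ] 8.55 0.0324619463667067
travel [0.8, 0.2, 0.6] twist [0.001, 0.001, -0.001] pos [0.576 0.216 0.18 ]
travel [0.9, 0.1, 90.6] twist [0.001, 0.001, -0.001] pos [0.555 0.162 0.111]
```

View pics/pg.png

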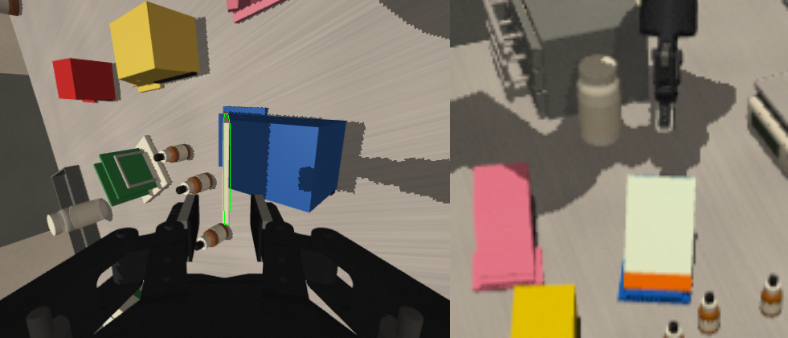

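The wrist view shows the plate edge-on at (226,170), centred between the fingers. Next I advance and grip.

Emit:
carry_out(travel=[[1, 0, 12], [1, 0, 27], [1, 0, 42], [1, 0, 57], [1, 0, 70], [1, 0, 80], [1, 0, 87], [1, 0, 90], [1, 0, 90]], twist=[[0, 0, 0], [0, 0, 0], [0, 0, 0], [0, 0, 0], [0, 0, 0], [0, 0, 0], [0, 0, 0], [0, 0, 0], [0, 0, 0]])

```text
time: 9.55
tool_pos: [0.5551, 0.1628, 0.1112]
orientation: [0.173, 0.924, -0.336, -0.062]
wrist_force: [-0.3, -0.6, -0.6]
gripper_width: 0.032
gripper_force: 0.0
```

Emit:
carry_out(travel=[[0, 0, 0], [0, 0, 0], [0, 0, 0], [0, 0, 0], [0, 0, 0], [0, 0, 0], [0, 0, 0], [0, 0, 0]], twist=[[0, 0, 0], [0, 0, 0], [0, 0, 0], [0, 0, 0], [0, 0, 0], [0, 0, 0], [0, 0, 0], [0, 0, 0]], fingers=-1)

```text
time: 10.35
tool_pos: [0.5555, 0.1633, 0.1116]
orientation: [0.173, 0.924, -0.336, -0.062]
wrist_force: [0.5, 4.7, 5.1]
gripper_width: 0.0041
gripper_force: 59.5
```

```bash
python3 - <<'E'
from plan import *
s=sensors.state(); print(s["gripper_width"],s["gripper_force"],s["wrist_force"],s["tool_pos"])
k=np.load("est.npy")[2]; yr=k[2]  # rack x = (cos,sin)
T=R.from_quat(s["orientation"]).as_matrix(); print("tool y yaw",np.arctan2(T[1,1],T[0,1]),"target",yr)
y=np.array([np.cos(yr),np.sin(yr),0]); z=-up; Rd=np.c_[np.cross(y,z),y,z]
# s of TCP from ridge
st=np.dot(np.array(s["tool_pos"])-ridge,-t); print("s",st,"plate off n",np.dot(np.array(s["tool_pos"])-ridge,n))
L=st+.088; print("TCP to orange end",L)
# lateral offset of plate centre line along tool x is ~0
print("lift, slope normal+up:"); rel(np.array(s["tool_pos"])+n*.05+up*.12,T)
rel([k[0],k[1],.012+L+.10],Rd); rel([k[0],k[1],.012+L],Rd)
E
```

```text
0.0041079242784593075 59.52352166175842 [0.46261533 4.67066087 5.05468108] [0.55548362 0.16329308 0.11164434]
tool y yaw 1.2004656901408888 target 1.8307777793952202
s 0.03938538276068325 plate off n 0.0022921816667367517
TCP to orange end 0.12738538276068323
lift, slope normal+up:
travel [-0.3, -127.0, -92.1] twist [-0.0, 0.0, 0.0] pos [0.542 0.128 0.264]
travel [-81.1, -315.9, 97.9] twist [-0.674, -0.217, -0.603] pos [ 0.521 -0.15   0.239]
travel [-80.8, -251.7, 174.6] twist [-0.674, -0.217, -0.603] pos [ 0.521 -0.15   0.139]
```

The grip holds at 59.5 N on the plate's thickness. Next I lift straight up.

Emit:
carry_out(travel=[[0, -3, -4], [0, -9, -11], [0, -19, -23], [0, -32, -38], [0, -45, -54], [0, -58, -69], [0, -71, -84], [0, -84, -100], [0, -90, -107], [0, -90, -107]], twist=[[0, 0, 0], [0, 0, 0], [0, 0, 0], [0, 0, 0], [0, 0, 0], [0, 0, 0], [0, 0, 0], [0, 0, 0], [0, 0, 0], [0, 0, 0]])

```text
time: 11.35
tool_pos: [0.5552, 0.1628, 0.2527]
orientation: [0.173, 0.924, -0.335, -0.061]
wrist_force: [0.6, -1.1, -3.1]
gripper_width: 0.0039
gripper_force: 58.6
```

```bash
cat > p4.py <<'E'
from plan import *
s=sensors.state(); print(s["gripper_width"],s["gripper_force"],s["wrist_force"],s["tool_pos"],s["time"])
k=np.load("est.npy")[2]; yr=k[2]
y=np.array([np.cos(yr),np.sin(yr),0]); z=-up; Rd=np.c_[np.cross(y,z),y,z]
rel([k[0],k[1],.265],Rd)
E
python3 p4.py
```

```text
0.003946998170092614 58.59092116355896 [ 0.62117629 -1.08689711 -3.06002893] [0.55520795 0.16284512 0.25272605] 11.35
travel [-81.0, -241.5, 185.9] twist [-0.673, -0.215, -0.604] pos [ 0.521 -0.15   0.265]
```

Emit:
carry_out(travel=[[-2, -6, 5], [-6, -18, 14], [-12, -36, 28], [-18, -54, 42], [-24, -72, 56], [-30, -90, 69], [-36, -108, 83], [-42, -126, 97], [-48, -144, 111], [-54, -162, 125], [-60, -180, 139], [-66, -198, 152], [-72, -215, 165], [-77, -230, 177], [-80, -238, 183], [-81, -241.5, 186], [-81, -241.5, 186], [-81, -241.5, 186], [-81, -241.5, 186]], twist=[[-0.017, -0.005, -0.015], [-0.05, -0.016, -0.045], [-0.1, -0.032, -0.09], [-0.15, -0.048, -0.134], [-0.2, -0.064, -0.179], [-0.25, -0.08, -0.224], [-0.3, -0.096, -0.269], [-0.35, -0.112, -0.314], [-0.4, -0.128, -0.359], [-0.45, -0.144, -0.404], [-0.5, -0.16, -0.449], [-0.55, -0.176, -0.494], [-0.6, -0.192, -0.538], [-0.64, -0.204, -0.575], [-0.665, -0.212, -0.597], [-0.673, -0.215, -0.604], [-0.673, -0.215, -0.604], [-0.673, -0.215, -0.604], [-0.673, -0.215, -0.604]])

```text
time: 13.25
tool_pos: [0.5205, -0.1497, 0.2635]
orientation: [-0.13, 0.992, -0.0, -0.002]
wrist_force: [1.0, -0.0, -2.6]
gripper_width: 0.0039
gripper_force: 58.6
```

```bash
cat > m5.py <<'E'
from fit import *
s=sensors.state(); print(s["tool_pos"],s["joint_positions"].round(2) if hasattr(s["joint_positions"],"round") else s["joint_positions"],s["time"])
k=np.load("est.npy")[2]; T=R.from_quat(s["orientation"]).as_matrix(); p=np.array(s["tool_pos"])
PP=np.array([p+T@[v,w,u] for u in(-.0226,.1274) for v in(-.045,.045) for w in(-.0025,.0025)])
cams=("scene","side","wrist"); cal=[vision.calibration(c) for c in cams]; out=[]; rk=[]
for i,c in enumerate(cams):
    im=vision.grab_frame(c)
    if i<2:
        L=nets.silhouettes(c,"rack"); rk.append(np.array(L[0]["region"],bool)); print(c,L[0]["p"],L[0]["extent"])
    for P,q,col in(([PP],[0,0,0],(0,255,0)),(RK,k,(0,0,255))):
        for a in P:
            cs,_=cv2.findContours(mask(cal[i],[a],q).astype(np.uint8),0,1); cv2.drawContours(im,cs,-1,col,1)
    x,y=((190,170),(220,150),(0,0))[i]
    out.append(cv2.resize(im[y:y+140,x:x+140],(400,400),interpolation=cv2.INTER_CUBIC) if i<2 else cv2.resize(im,(800,600)))
cv2.imwrite("pics/r1.png",np.hstack(out[:2])); cv2.imwrite("pics/r1w.png",out[2])
E
python3 m5.py
```

```text
[ 0.52054798 -0.14966353  0.26354438] [-0.39  0.35  1.52 -0.    1.27 -2.22] 13.25
scene 0.89 [220.8, 234.6, 53.9, 57.7]
side 0.79 [267.5, 250.9, 59.0, 53.0]
```

View pics/r1.png

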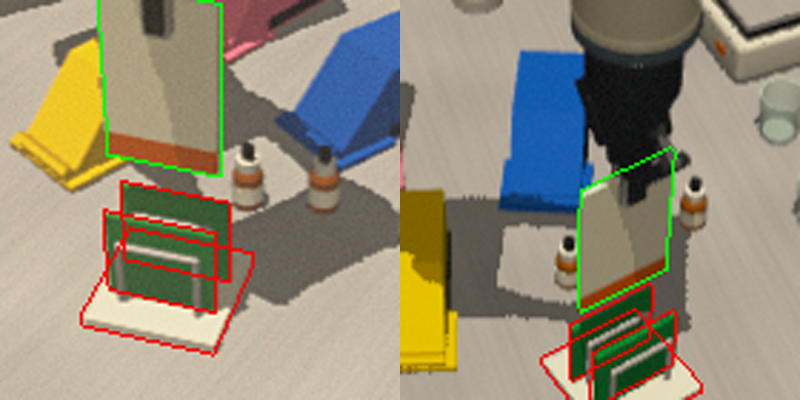

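View pics/r1w.png

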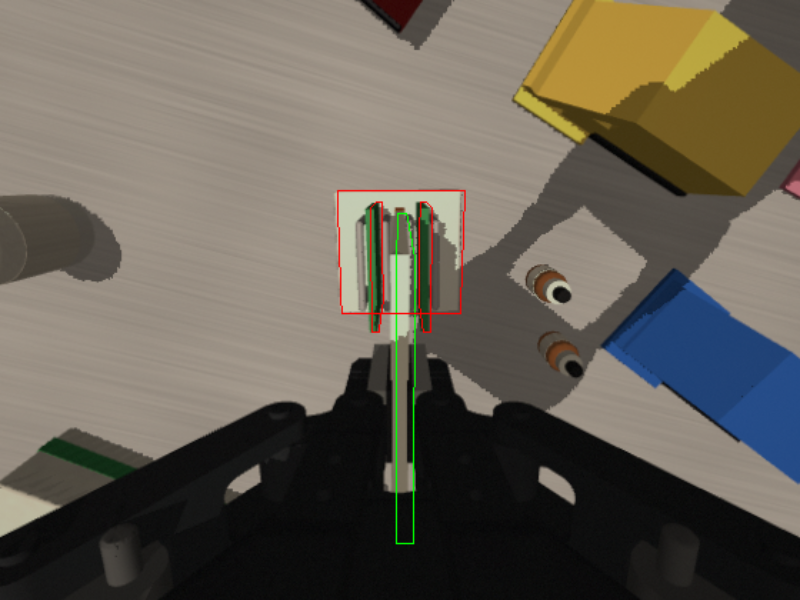

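That makes ten pictures viewed. The wrist view shows the slot between the green plates at x≈374 and 424 (800 px scale), and the held plate at x≈400, within about 1 mm of the middle. Numbers from pixel profiles will do from here.

```bash
cat > m6.py <<'E'
from h import *
s=sensors.state(); cal=vision.calibration("wrist"); im=vision.grab_frame("wrist").astype(int)
T=R.from_quat(s["orientation"]).as_matrix(); p=np.array(s["tool_pos"])
b,g,r=im[...,0],im[...,1],im[...,2]
gm=(g>r+15)&(g>b+8)&(g<140); om=(r>g+20)&(r>b+25)
# green pixels, as tool coordinates on the plane z=.092
for y in range(140,235,10):
    xs=[x for x in range(235,325) if gm[y,x]]; os=[x for x in range(265,300) if om[y,x]]
    grp=np.split(xs,np.where(np.diff(xs)>3)[0]+1) if xs else []
    print(y,[(int(a[0]),int(a[-1])) for a in grp if len(a)],"orange",(os[0],os[-1]) if os else None,"white",[x for x in range(270,300) if im[y,x].min()>90][:1],[x for x in range(270,300) if im[y,x].min()>90][-1:])
e=project(cal,[p+T@[v,w,u] for v,w,u in((.045,-.0025,.1274),(.045,.0025,.1274),(.045,.01,.1274))]); print(e.round(1))
k=np.load("est.npy")[2]; r=R.from_euler("z",k[2]).as_matrix()
print(project(cal,[r@[x,y,.092]+[k[0],k[1],0] for x in(-.0215,-.0165,.0165,.0215) for y in(-.045,.045)]).round(1).tolist(), cal["cx"])
E
python3 m6.py
```

```text
140 [] orange None white [270] [299]
150 [(256, 264), (292, 300)] orange None white [273] [291]
160 [(257, 264), (292, 299)] orange None white [270] [291]
170 [(257, 264), (292, 299)] orange None white [270] [291]
180 [(258, 265), (292, 299)] orange None white [270] [291]
190 [(258, 265), (292, 299)] orange None white [270] [291]
200 [(257, 265), (292, 299)] orange None white [270] [291]
210 [(257, 265), (292, 299)] orange None white [270] [286]
220 [(258, 264), (293, 299)] orange None white [270] [286]
230 [(259, 263), (294, 299)] orange None white [270] [289]
[[278.4 148.7]
 [284.3 148.7]
 [293.2 148.7]]
[[260.6, 231.8], [259.1, 145.7], [265.3, 231.8], [264.2, 145.7], [296.3, 231.9], [297.6, 145.7], [301.0, 231.9], [302.7, 145.7]] 279.26105847163615
```

Emit:
carry_out(travel=[[0, -0.8, 6], [0, -0.8, 16], [0, -0.8, 28], [0, -0.8, 38], [0, -0.8, 46], [0, -0.8, 54], [0, -0.8, 62], [0, -0.8, 70], [0, -0.8, 78], [0, -0.8, 86], [0, -0.8, 94], [0, -0.8, 102], [0, -0.8, 109], [0, -0.8, 114], [0, -0.8, 117], [0, -0.8, 118], [0, -0.8, 118]], twist=[[0, 0, 0], [0, 0, 0], [0, 0, 0], [0, 0, 0], [0, 0, 0], [0, 0, 0], [0, 0, 0], [0, 0, 0], [0, 0, 0], [0, 0, 0], [0, 0, 0], [0, 0, 0], [0, 0, 0], [0, 0, 0], [0, 0, 0], [0, 0, 0], [0, 0, 0]])

```text
time: 15.25
tool_pos: [0.5205, -0.1515, 0.1457]
orientation: [-0.13, 0.992, -0.0, -0.001]
wrist_force: [-0.2, -0.9, -1.0]
gripper_width: 0.0041
gripper_force: 58.6
```

Emit:
carry_out(travel=[[0, 0, 1], [0, 0, 2], [0, 0, 3], [0, 0, 4], [0, 0, 4]], twist=[[0, 0, 0], [0, 0, 0], [0, 0, 0], [0, 0, 0], [0, 0, 0]])

```text
time: 15.75
tool_pos: [0.5204, -0.1514, 0.1416]
orientation: [-0.13, 0.992, -0.0, -0.002]
wrist_force: [-1.0, 0.5, -1.6]
gripper_width: 0.0038
gripper_force: 58.6
```

Emit:
carry_out(travel=[[0, 0, 0.5], [0, 0, 1], [0, 0, 1.5], [0, 0, 1.5]], twist=[[0, 0, 0], [0, 0, 0], [0, 0, 0], [0, 0, 0]])

```text
time: 16.15
tool_pos: [0.5205, -0.1515, 0.1402]
orientation: [-0.13, 0.992, -0.0, -0.002]
wrist_force: [0.5, 0.3, -2.3]
gripper_width: 0.0039
gripper_force: 58.6
```

Emit:
carry_out(travel=[[0, 0, 0.5], [0, 0, 1], [0, 0, 1.5], [0, 0, 1.5]], twist=[[0, 0, 0], [0, 0, 0], [0, 0, 0], [0, 0, 0]])

```text
time: 16.55
tool_pos: [0.5206, -0.1517, 0.1394]
orientation: [-0.13, 0.992, -0.001, -0.001]
wrist_force: [-3.7, -0.8, 10.4]
gripper_width: 0.0042
gripper_force: 60.7
```

Emit:
carry_out(travel=[[0, 0, 0.5], [0, 0, 1], [0, 0, 1]], twist=[[0, 0, 0], [0, 0, 0], [0, 0, 0]])

```text
time: 16.85
tool_pos: [0.5208, -0.1519, 0.1392]
orientation: [-0.13, 0.992, -0.001, -0.001]
wrist_force: [-8.8, -0.9, 27.0]
gripper_width: 0.0043
gripper_force: 63.3
```

The plate is on the base: contact came at TCP z 0.139, as predicted. I relax the press, open and rise.

Emit:
carry_out(travel=[[0, 0, -1], [0, 0, -1.5], [0, 0, -1.5]], twist=[[0, 0, 0], [0, 0, 0], [0, 0, 0]])

```text
time: 17.15
tool_pos: [0.5205, -0.1516, 0.1394]
orientation: [-0.13, 0.992, -0.0, -0.001]
wrist_force: [-1.6, -0.0, 7.4]
gripper_width: 0.0039
gripper_force: 59.8
```

Emit:
carry_out(travel=[[0, 0, 0], [0, 0, 0], [0, 0, 0], [0, 0, 0], [0, 0, 0], [0, 0, 0]], twist=[[0, 0, 0], [0, 0, 0], [0, 0, 0], [0, 0, 0], [0, 0, 0], [0, 0, 0]], fingers=-0.2)

```text
time: 17.75
tool_pos: [0.5205, -0.1515, 0.1392]
orientation: [-0.13, 0.992, -0.0, -0.001]
wrist_force: [0.4, -0.1, 0.1]
gripper_width: 0.0339
gripper_force: 0.0
```

Emit:
carry_out(travel=[[0, 0, -4], [0, 0, -14], [0, 0, -30], [0, 0, -50], [0, 0, -75], [0, 0, -100], [0, 0, -120], [0, 0, -120], [0, 0, -120]], twist=[[0, 0, 0], [0, 0, 0], [0, 0, 0], [0, 0, 0], [0, 0, 0], [0, 0, 0], [0, 0, 0], [0, 0, 0], [0, 0, 0]])

```text
time: 18.65
tool_pos: [0.5209, -0.1513, 0.2599]
orientation: [-0.13, 0.992, -0.001, -0.001]
wrist_force: [-0.2, 0.5, -1.1]
gripper_width: 0.034
gripper_force: 0.0
```

```bash
python3 - <<'E'
from fit import *
k=np.load("est.npy")[2]; print(sensors.state()["time"],sensors.state()["wrist_force"],sensors.state()["gripper_width"])
P=[box(-2.5,2.5,-45,45,12,162)]
for c in("scene","side"):
    cal=vision.calibration(c); im=vision.grab_frame(c); m=mask(cal,P,k)
    for d in nets.silhouettes(c,"plate")[:3]:
        g=np.array(d["region"],bool); print(c,"plate",round(d["p"],2),d["extent"],"frac in model",(g&m).sum()/g.sum(),"IoU",(g&m).sum()/(g|m).sum())
    ys,xs=np.where(m); print("model",xs.min(),ys.min(),np.ptp(xs),np.ptp(ys))
    for l in("dropper0","beaker0"):
        for d in nets.silhouettes(c,l):
            if d["p"]>.4: x,y,w,h=d["extent"]; print(c,l,onz(cal,[x+w/2,y+h/2],.03)[0].round(3))
E
```

```text
18.65 [-0.1728313   0.45049333 -1.14339767] 0.03399972630252729
scene plate 0.58 [224.2, 214.3, 43.2, 37.8] frac in model 0.9661157024793389 IoU 0.542711234911792
scene plate 0.41 [221.0, 238.7, 56.5, 55.8] frac in model 0.42763819095477384 IoU 0.2616851168511685
model 227 213 41 60
scene dropper0 [0.657 0.027 0.03 ]
scene dropper0 [ 0.561 -0.427  0.03 ]
scene dropper0 [ 0.516 -0.021  0.03 ]
scene dropper0 [0.567 0.018 0.03 ]
scene beaker0 [0.803 0.108 0.03 ]
scene beaker0 [ 0.787 -0.007  0.03 ]
scene beaker0 [ 0.781 -0.126  0.03 ]
scene beaker0 [0.522 0.499 0.03 ]
side plate 0.83 [280.1, 237.9, 33.5, 50.2] frac in model 0.9765432098765432 IoU 0.6789699570815451
model 282 236 32 52
side dropper0 [ 0.509 -0.019  0.03 ]
side dropper0 [0.572 0.006 0.03 ]
side dropper0 [0.666 0.007 0.03 ]
side beaker0 [ 0.787 -0.136  0.03 ]
side beaker0 [0.805 0.109 0.03 ]
side beaker0 [ 0.781 -0.02   0.03 ]
```

The plate stands in the slot with its top at the modelled height (visible part 97% inside the model). The bystanders show at their earlier positions.

```bash
python3 -c "
from workcell import ticket
print(ticket.hand_in())"
```

```text
the job is handed in; nothing more can be done
None
```

The plate was tipped, left leaning against the lip, regripped by its plain end, and let go standing upright, orange end down, in the rack's middle slot; the droppers and beakers were found in place afterwards, and the job was handed in at about 19 s of the 62 s allowed.

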